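Unsnap the thick battery pack from its charging cradle

TASK

Two battery packs sit snapped into charging cradles that are screwed to the bench. Pull the thicker pack straight up, firmly enough that its cradle lets go, and stand it upright on its foot in the middle of the flat steel tray, setting it down rather than dropping it. Leave the thinner pack snapped in its own cradle.

Things in the scene. Friction and masses are not known exactly. Their poses are not given: they have to be found in the camera images.
- thick_pack_center (a point): centre of the loose thick black battery pack (0.14-0.26 kg, 82 mm tall), 41 mm above its underside, 47 mm above the bench when snapped in; z up. A block 46 mm thick (x) by 54 mm wide (y) reaches from 15 mm below this point to 41 mm above: grip it across the 46 mm, at or above this point. Below it a neck and a 26 (x) by 36 (y) mm foot, together 26 mm tall, sit in the cradle
- thin_pack_center (a point): the same point of the other, thin black battery pack: like height, width and foot, but its upper block is only 26 mm thick (x). It stays in its cradle
- cradle_thick: grey cradle holding the thick pack, screwed to the bench, 60 (x) by 94 (y) by 31 mm high, well 24 mm deep; origin at the centre of its underside, z up; a pack has its cradle's axes. Sprung balls at the well's y ends hold the foot: it lets go at a straight upward pull of about 10 N, within the first 5 mm; 26 mm of lift clears the well. Either cradle may be on the left
- cradle_thin: the like cradle holding the thin pack, 15 mm or more from the other; origin and axes likewise. (Not listed: the magnifier lamp's upright arm on the left, about 0.6 m ahead of the robot's base and 0.3 m to its left; come to the cradles from the robot's side, short of it)
- tray: flat empty steel tray, fixed to the bench, 218 mm (x) by 168 mm (y), rim 10 mm high, floor 2 mm thick; origin at the centre of its underside on the bench, z up
Mind the look-alikes: they are no part of the job. What is shaped like the part that bears thick_pack_center but blue or orange is not meant.

How it is judged:
By the outcome, as a careful person would: the job done as asked, in the order asked, and still so for the second after the job is handed in, with the robot touching nothing.
It also fails if it takes over 34 s, if anything falls off the work surface, if the arm or the gripper's body presses on something with over 40 N, if the wrist force passes 120 N, or if a joint passes its speed limit or range.

ROBOT

A 7-joint arm with a two-finger parallel gripper is mounted at the origin on a cart in front of the work surface, level with it; the furniture and walls round the work are solid. World frame = base frame: x ahead of the robot, y to its left, z up, the work surface at z = 0. Lengths are in m, angles in degrees, forces in N, time in s.
With the tool pointing down it reaches from about 0.425 to 0.875 m from the base axis. Payload 4.7 kg.
Tool frame: the origin (TCP) lies at the centre of the arm's flange, where the gripper is bolted on; the fingertips stand 182 mm ahead of it and the grasp point (between the pads) lies 164 mm ahead of it; z points along the fingers, x is the direction in which the jaws open and shut, and the axes are right-handed (so a half turn about z gives the same grasp; the last joint's range is limited). The gripper opens to 87 mm and grips with 3 to 60 N. Pads are 19 mm wide; open, the fingers measure 117 mm over their backs; the gripper's body (75 mm by 190 mm) begins 51 mm behind the grasp point.
Start: joints at [67.099, 18.392, -4.016, 83.108, 1.295, 78.541, -3.26], TCP at [0.261, -0.595, 0.405] pointing down, gripper open.
Joint ranges: [-163.93, 163.93], [-17.29, 119.83], [-79.2, 71.16], [3.27, 140.29], [-89.18, 269.18], [5.43, 117.66], [-154.24, 154.24]. Speed limits (degrees/s): [147.25, 147.25, 180, 180, 180, 180, 180].

INTERFACE

Orientations are given as [roll, pitch, yaw] about the fixed x, y, z axes, in that order (R = Rz(yaw) Ry(pitch) Rx(roll)).
In Python, from cell import env gives the robot as it stands. The module is installed in compiled form; this text tells all that it offers.
- The arm moves only by the tool carry_out, never from a script. Its argument "increments" is a list of rows, each a list of 5 numbers: the shift along the world's x, y, z in m, then the turn about the world's z in degrees, then the gripper's target within -1 to 1 (shut at 1, half-way at 0, fully open at -1). In form: [[dx, dy, dz, spin, jaw], ...]. A call has 1 to 20 rows; each row is the pose to reach, as a shift and turn from the pose commanded when the call began; what a row does not reach only later rows make up. A row lasts 1/10 s, in which the tool goes at most 50 mm and 8.59 degrees, less where a joint would pass 70% of its speed; a pose out of reach is approached as far as the arm can. A call with a gripper value outside its range is refused whole. The fingers move at their own pace and stop on an object; "grip_force" is the grip in N (left out, the last holds). Time passes only in rows, so rows that repeat a pose let the fingers close. It gives the time, the measured TCP pose, the force and the opening at its end, in the units of the state.
- env.get_obs(): the state, without advancing time (a new reading comes with each control period).
- env.read_camera(name): name is "scene" or "side" or "wrist"; returns (picture, depth): 384x512x3 uint8, red, green, blue; 384x512 float32, m along the optical axis (not along the pixel's ray), 0 where there is no reading.
- env.get_calibration(name): a dict with "K" (3x3 intrinsics, pixels), "k1" (the pictures are not rectified: a ray, as slopes to the right and down, at radius r is drawn at 1 + k1 r^2 times it, then the intrinsics apply), "camera_from_world" (4x4, takes a point from world to camera coordinates); the wrist camera has in their place "T_tool_cam" (4x4, takes a point from camera to tool coordinates, whose origin is the TCP and whose axes are the tool frame's). Camera axes: x right, y down, z forward; pixel columns grow to the right and rows downward; lengths in m; the calibration is good to about 2 mm. A picture is of the moment at which its call begins: read the wrist's pose just before it. get_calibration takes no time and is no camera call.
- env.sign_off(): hands the job in, once; it reports no verdict.
The state is a dict: "time_s": time; "qpos": joint angles; "joint_velocities": joint speeds; "effort": joint torques, N m; "tool_pos": TCP position; "tool_rot": TCP orientation; "force": force on the tool from outside, world axes, zero at the start; "wrist_torque": the same for the moment, N m; "grip_width": finger opening in m.
Only numpy, scipy, OpenCV 4.12 (cv2) and the standard library are available. Lean on these libraries where they do the work, as an engineer would, in place of code of your own. Each camera call takes 0.05 s, during which the arm holds its last target.

## Working session

There is one attempt and no reset: what is moved stays moved. The work goes in short steps, Python scripts to look and compute and a tool call to move; the robot and the scene stay as the last step left them, time stands still between calls to the robot, and variables do not carry over. Pictures are saved under pics/ and viewed, and the job is handed in when it is done.

Besides the shell and the picture viewer there is one more tool, called after "Request:" as name(argument=value, ...), one argument or row to a line, values as JSON. carry_out: Moves the arm, as the interface text tells. Its arguments: {"type":"object","properties":{"increments":{"type":"array"},"grip_force":{"type":"number"}},"required":["increments"]}

```bash
mkdir -p pics
cat > h.py <<'E'
import numpy as np, cv2
from cell import env
def save(n,p): cv2.imwrite(f'pics/{n}.png',cv2.cvtColor(p,cv2.COLOR_RGB2BGR))
def rays(cal,uv):
    K=np.array(cal['K']);k1=cal['k1'];uv=np.atleast_2d(uv).astype(float)
    return cv2.undistortPoints(uv.reshape(-1,1,2),K,np.array([k1,0,0,0,0])).reshape(-1,2)
def world(cal,uv,d,T=None):
    r=rays(cal,uv);P=np.c_[r,np.ones(len(r))]*np.atleast_1d(d)[:,None]
    M=np.linalg.inv(np.array(cal['camera_from_world'])) if T is None else T
    return P@M[:3,:3].T+M[:3,3]
E
python3 - <<'E'
from h import *
print(env.get_obs())
for n in ['scene','side']:
    p,d=env.read_camera(n);save(n+'0',p);np.savez(f'{n}0.npz',p=p,d=d);c=env.get_calibration(n);print(n,c)
E
```

```text
{'time_s': 0.0, 'qpos': array([67.09920396, 18.44003228, -4.01443359, 83.17610215,  1.29618095,
       78.54198032, -3.25903658]), 'joint_velocities': array([ 0.02658274, -0.01111373, -0.01223556,  0.01689708, -0.0148329 ,
       -0.00523558,  0.0517457 ]), 'effort': array([-1.15099323e-03, -4.91284096e+01, -4.04575747e-01, -3.12525380e+01,
       -6.38302742e-02,  4.38011752e-02,  1.88743734e-04]), 'tool_pos': array([ 0.26122659, -0.59496519,  0.4036395 ]), 'tool_rot': array([ 1.79992619e+02,  1.12806455e-01, -6.62892777e+01]), 'force': array([ 0.64100102,  0.1929856 , -0.71117081]), 'wrist_torque': array([ 0.00749822,  0.03731437, -0.00851497]), 'grip_width': 0.08679178850313918}
scene {'K': array([[457.68965704,   0.        , 252.71376985],
       [  0.        , 457.68965704, 196.71462674],
       [  0.        ,   0.        ,   1.        ]]), 'k1': -0.10520844819462073, 'camera_from_world': array([[ 0.80327062, -0.59557047,  0.0072192 , -0.50221026],
       [-0.24142779, -0.33665607, -0.91015126,  0.11632034],
       [ 0.5444896 ,  0.72935485, -0.4142132 ,  1.0121281 ],
       [ 0.        ,  0.        ,  0.        ,  1.        ]])}
side {'K': array([[495.63593442,   0.        , 258.81250153],
       [  0.        , 495.63593442, 188.51881303],
       [  0.        ,   0.        ,   1.        ]]), 'k1': -0.1734583974536276, 'camera_from_world': array([[ 0.91270315, -0.40785828,  0.02499177, -0.55438436],
       [-0.14277135, -0.37560414, -0.91571714,  0.06706827],
       [ 0.38286983,  0.8322098 , -0.40104556,  1.26171978],
       [ 0.        ,  0.        ,  0.        ,  1.        ]])}
```

View pics/scene0.png

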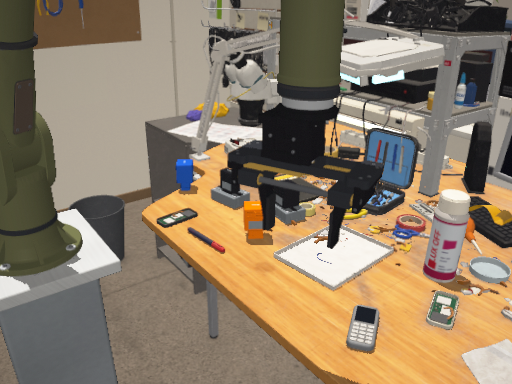

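View pics/side0.png

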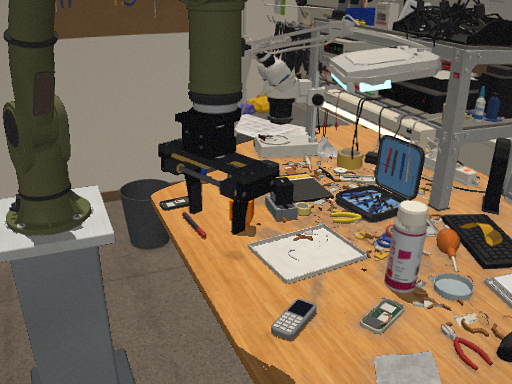

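Run:
```python
from h import *
for n,pts in [('scene',[(230,182),(230,197),(292,214),(255,222),(184,173),(277,250),(333,286),(393,251),(330,225)]),('side',[(283,185),(284,208),(252,243),(286,279),(366,256),(325,227),(310,252)])]:
    z=np.load(n+'0.npz');c=env.get_calibration(n)
    for u,v in pts: print(n,u,v,world(c,(u,v),z['d'][v,u]).round(3))
a=cv2.resize(np.load('scene0.npz')['p'][140:300,150:410],None,fx=3,fy=3,interpolation=2);save('sc',a)
a=cv2.resize(np.load('side0.npz')['p'][150:290,190:390],None,fx=4,fy=4,interpolation=2);save('si',a)
```

```text
scene 230 182 [[ 0.504 -0.061  0.06 ]]
scene 230 197 [[ 0.489 -0.083  0.028]]
scene 292 214 [[ 0.562 -0.247  0.023]]
scene 255 222 [[ 0.436 -0.263  0.046]]
scene 184 173 [[0.443 0.081 0.054]]
scene 277 250 [[ 0.437 -0.342  0.011]]
scene 333 286 [[ 0.441 -0.509  0.01 ]]
scene 393 251 [[ 0.654 -0.488  0.001]]
scene 330 225 [[ 0.272 -0.641  0.253]]
side 283 185 [[ 0.569 -0.23   0.089]]
side 284 208 [[ 0.568 -0.244  0.03 ]]
side 252 243 [[ 0.436 -0.344  0.009]]
side 286 279 [[ 0.442 -0.506  0.01 ]]
side 366 256 [[ 0.652 -0.49   0.007]]
side 325 227 [[ 0.64  -0.33   0.004]]
side 310 252 [[ 0.55  -0.416 -0.   ]]
```

View pics/sc.png

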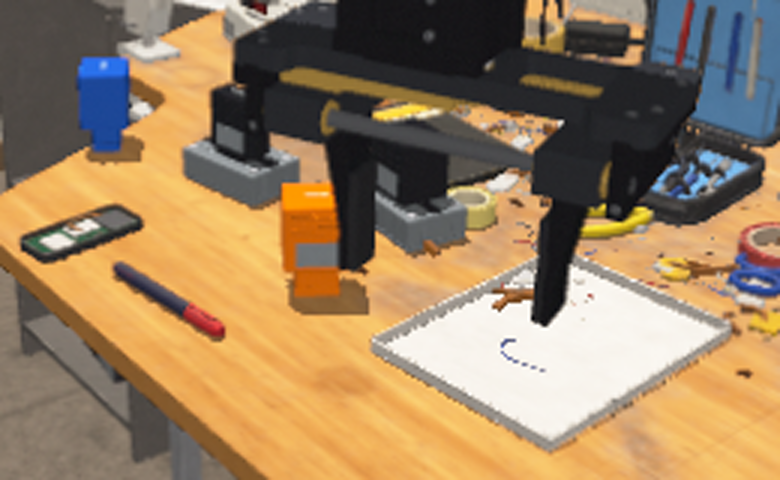

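View pics/si.png

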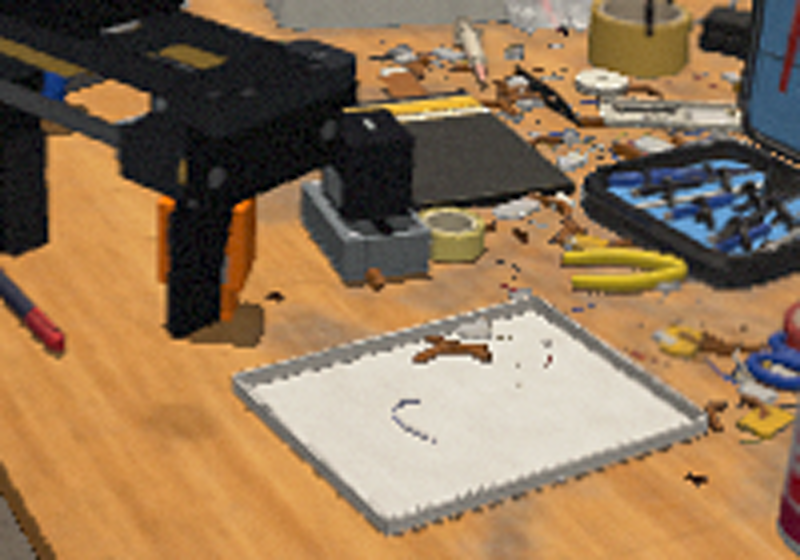

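Run:
```python
from h import *
print(env.get_calibration('wrist'))
```

```text
{'K': array([[279.88944872,   0.        , 252.94946395],
       [  0.        , 279.88944872, 185.86067894],
       [  0.        ,   0.        ,   1.        ]]), 'k1': -0.004539247145622756, 'T_tool_cam': array([[ 9.99999919e-01,  5.61385927e-05, -3.97308515e-04,
        -2.62366039e-04],
       [ 4.97944755e-05,  9.65148639e-01,  2.61702314e-01,
        -7.19702401e-02],
       [ 3.98153373e-04, -2.61702313e-01,  9.65148559e-01,
         2.00362274e-02],
       [ 0.00000000e+00,  0.00000000e+00,  0.00000000e+00,
         1.00000000e+00]])}
```

Request:
carry_out(
  increments=[
    [0.03, 0.03, 0.02, 0, -1],
    [0.06, 0.07, 0.03, 4, -1],
    [0.1, 0.11, 0.03, 10, -1],
    [0.13, 0.15, 0.03, 16, -1],
    [0.16, 0.19, 0.03, 24, -1],
    [0.18, 0.23, 0.03, 32, -1],
    [0.2, 0.26, 0.03, 40, -1],
    [0.22, 0.29, 0.03, 48, -1],
    [0.22, 0.3, 0.03, 56, -1],
    [0.22, 0.3, 0.03, 64, -1],
    [0.22, 0.3, 0.03, 66, -1],
    [0.22, 0.3, 0.03, 66, -1],
    [0.22, 0.3, 0.03, 66, -1],
  ],
)

```text
time_s: 1.4
tool_pos: [0.4812, -0.2952, 0.4344]
tool_rot: [-180.0, 0.0, -0.4]
force: [0.4, -0.3, 0.2]
grip_width: 0.087
```

Run:
```python
from h import *
o=env.get_obs()
p,d=env.read_camera('wrist');save('w1',p);np.savez('w1.npz',p=p,d=d,pos=o['tool_pos'],rot=o['tool_rot'])
p,d=env.read_camera('scene');save('s1',p[130:320,140:410].repeat(3,0).repeat(3,1)[:600,:800]);np.savez('s1.npz',p=p,d=d)
```

```text
(no output)
```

View pics/w1.png

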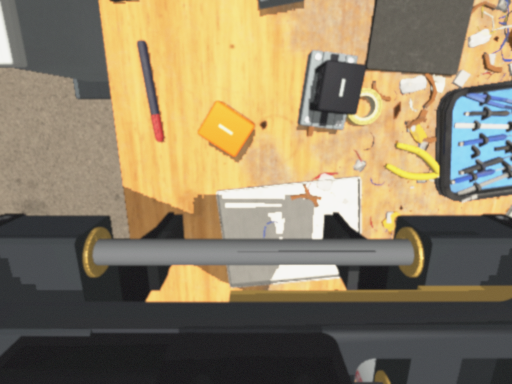

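View pics/s1.png

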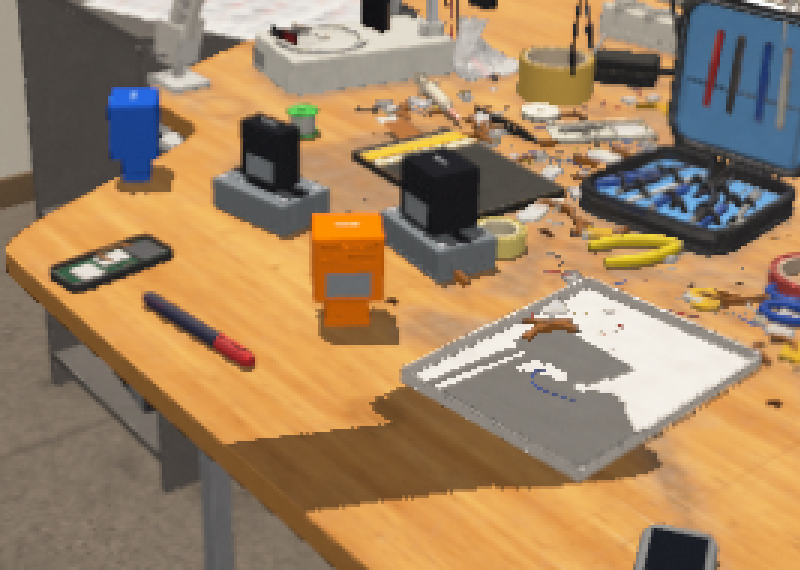

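Run:
```python
from h import *
from scipy.spatial.transform import Rotation as R
z=np.load('w1.npz');c=env.get_calibration('wrist')
T=np.eye(4);T[:3,:3]=R.from_euler('xyz',z['rot'],degrees=True).as_matrix();T[:3,3]=z['pos'];T=T@np.array(c['T_tool_cam'])
v,u=np.mgrid[0:384,0:512];uv=np.c_[u.ravel(),v.ravel()]
W=world(c,uv,z['d'].ravel(),T).reshape(384,512,3)
cs=env.get_calibration('scene');s=np.load('s1.npz');S=world(cs,uv,s['d'].ravel()).reshape(384,512,3)
def rect(n,A,box,zl,zh):
    m=(A[...,2]>zl)&(A[...,2]<zh)&(A[...,0]>box[0])&(A[...,0]<box[1])&(A[...,1]>box[2])&(A[...,1]<box[3])
    P=A[m][:,:3]
    if len(P)<8: print(n,len(P));return
    r=cv2.minAreaRect(P[:,:2].astype(np.float32)*1000);print(n,len(P),r,'z',np.median(P[:,2]).round(4))
for n,A in [('w',W),('s',S)]:
    rect(n+' thicktop',A,(.5,.65,-.3,-.14),.078,.1)
    rect(n+' cradle',A,(.5,.65,-.3,-.12),.026,.036)
    rect(n+' thintop',A,(.42,.58,-.13,.05),.078,.1)
    rect(n+' cradle thin',A,(.42,.58,-.13,.05),.026,.036)
    rect(n+' orange',A,(.38,.5,-.3,-.18),.06,.1)
    rect(n+' tray rim',A,(.4,.7,-.54,-.3),.006,.013)
for q in [(322,62),(364,65),(356,114),(316,109),(311,52),(302,126),(341,130),(220,190),(359,178)]:
    print(q,W[q[1],q[0]].round(4))
save('w1c',cv2.resize(z['p'][0:200,180:440],None,fx=3,fy=3,interpolation=2))
```

```text
w thicktop 2145 ((578.9254760742188, -199.4144744873047), (53.1214485168457, 46.9769401550293), 82.72802734375) z 0.0877
w cradle 1451 ((579.1502685546875, -199.2386016845703), (93.273681640625, 60.27128219604492), 82.83769989013672) z 0.0299
w thintop 0
w cradle thin 25 ((497.9078063964844, -94.82674407958984), (15.914770126342773, 2.159945487976074), 2.048435926437378) z 0.0279
w orange 1854 ((448.9059753417969, -243.92791748046875), (47.185401916503906, 54.00605392456055), 56.560760498046875) z 0.0818
w tray rim 925 ((569.5695190429688, -403.7998352050781), (279.5494384765625, 180.65567016601562), 6.3774919509887695) z 0.01
s thicktop 226 ((577.80810546875, -203.84263610839844), (55.94404983520508, 46.856815338134766), 81.1885986328125) z 0.086
s cradle 232 ((577.8331298828125, -201.15225219726562), (97.97310638427734, 59.093502044677734), 83.35912322998047) z 0.0291
s thintop 125 ((509.5111083984375, -48.76859664916992), (27.427324295043945, 55.872230529785156), 10.557141304016113) z 0.0858
s cradle thin 234 ((509.52484130859375, -47.76152420043945), (59.67584991455078, 94.50749206542969), 11.778251647949219) z 0.0291
s orange 388 ((447.8040466308594, -248.16049194335938), (48.5980110168457, 52.67805099487305), 56.11488723754883) z 0.0794
s tray rim 454 ((566.8511352539062, -408.59698486328125), (276.0248718261719, 184.30421447753906), 4.505097389221191) z 0.0084
(322, 62) [ 0.5699 -0.1646  0.0302]
(364, 65) [ 0.6028 -0.1766  0.0869]
(356, 114) [ 6.298e-01 -2.294e-01 -6.000e-04]
(316, 109) [ 0.5546 -0.2224  0.0795]
(311, 52) [ 0.5558 -0.1524  0.0279]
(302, 126) [ 5.527e-01 -2.458e-01  1.000e-04]
(341, 130) [ 0.6099 -0.2519 -0.0007]
(220, 190) [ 0.431  -0.3399  0.0061]
(359, 178) [ 0.6385 -0.3213  0.0106]
```

View pics/w1c.png

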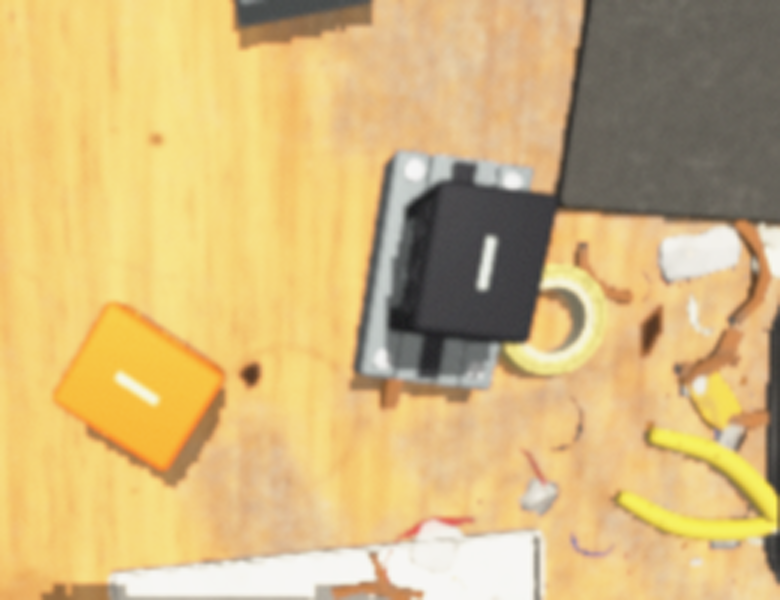

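Run:
```python
from h import *
from scipy.optimize import least_squares
v,u=np.mgrid[0:384,0:512];uv=np.c_[u.ravel(),v.ravel()]
for n,f in [('scene','s1.npz'),('side','side0.npz'),('scene','scene0.npz')]:
    s=np.load(f);A=world(env.get_calibration(n),uv,s['d'].ravel())
    m=(A[:,2]>.006)&(A[:,2]<.014)&(abs(A[:,0]-.545)<.13)&(abs(A[:,1]+.415)<.11)
    P=A[m]
    def res(q):
        c,sn=np.cos(q[2]),np.sin(q[2]);d=P[:,:2]-q[:2]
        x=abs(c*d[:,0]+sn*d[:,1])-.108;y=abs(-sn*d[:,0]+c*d[:,1])-.083
        return np.where((x>0)&(y>0),np.hypot(x,y),np.maximum(x,y))
    r=least_squares(res,[.545,-.415,.09],loss='soft_l1',f_scale=.001)
    print(f,len(P),r.x.round(4),np.degrees(r.x[2]).round(2),np.median(abs(r.fun)))
    fl=A[(abs(A[:,0]-.545)<.06)&(abs(A[:,1]+.415)<.04)];print('floor z',np.percentile(fl[:,2],[5,50,95]))
```

```text
s1.npz 435 [ 0.5404 -0.4159  0.0984] 5.64 0.0008643473423243925
floor z [-0.0017649  -0.00013975  0.00147363]
side0.npz 571 [ 0.54   -0.416   0.0983] 5.63 0.0009666651416362498
floor z [-0.00115777  0.00068911  0.00247934]
scene0.npz 399 [ 0.5402 -0.416   0.0978] 5.61 0.0008379444119696738
floor z [-0.00168443 -0.00012641  0.0015315 ]
```

Request:
carry_out(
  increments=[
    [0.02, 0.02, 0, -2, -1],
    [0.05, 0.05, -0.01, -5, -1],
    [0.08, 0.08, -0.03, -6.8, -1],
    [0.098, 0.095, -0.06, -6.8, -1],
    [0.098, 0.095, -0.09, -6.8, -1],
    [0.098, 0.095, -0.115, -6.8, -1],
    [0.098, 0.095, -0.115, -6.8, -1],
    [0.098, 0.095, -0.115, -6.8, -1],
  ],
  grip_force=50,
)

```text
time_s: 2.3
tool_pos: [0.5794, -0.2004, 0.3201]
tool_rot: [-180.0, 0.0, -7.1]
force: [0.8, 0.4, 0.7]
grip_width: 0.0873
```

Run:
```python
from h import *
o=env.get_obs();print(o['tool_pos'],o['tool_rot'],o['time_s'])
p,d=env.read_camera('wrist');save('w2',p)
p,d=env.read_camera('side');save('s2',p[110:300,170:420].repeat(3,0).repeat(3,1)[:600,:800])
```

```text
[ 0.57939058 -0.20040924  0.32006993] [-1.79989599e+02  1.36071515e-02 -7.12679356e+00] 2.3
```

View pics/w2.png

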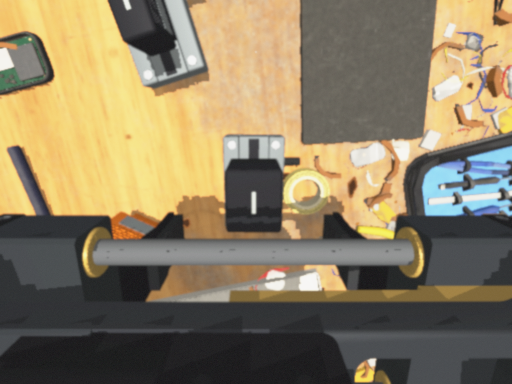

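View pics/s2.png

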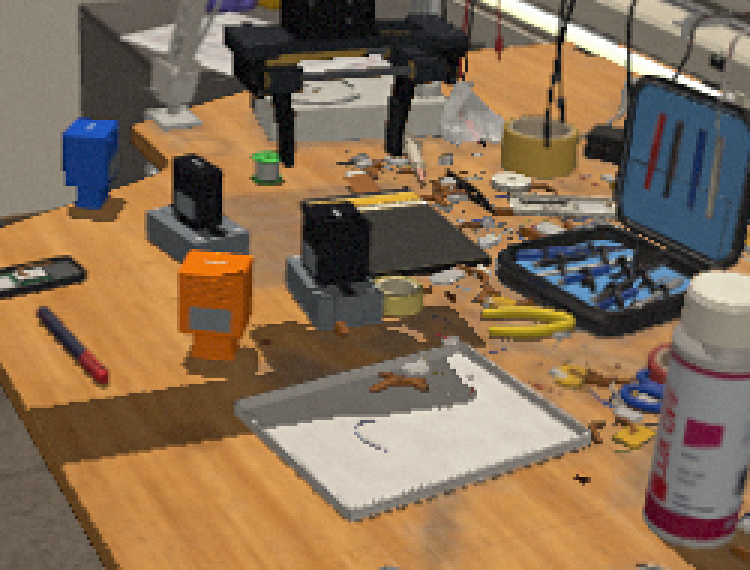

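Request:
carry_out(
  increments=[
    [0, 0, -0.03, 0, -1],
    [0, 0, -0.055, 0, -1],
    [0, 0, -0.075, 0, -1],
    [0, 0, -0.088, 0, -1],
    [0, 0, -0.094, 0, -1],
    [0, 0, -0.094, 0, -1],
    [0, 0, -0.094, 0, 0],
    [0, 0, -0.094, 0, 0.5],
    [0, 0, -0.094, 0, 1],
    [0, 0, -0.094, 0, 1],
    [0, 0, -0.094, 0, 1],
    [0, 0, -0.094, 0, 1],
    [0, 0, -0.094, 0, 1],
    [0, 0, -0.094, 0, 1],
  ],
  grip_force=50,
)

```text
time_s: 3.8
tool_pos: [0.5794, -0.2001, 0.2259]
tool_rot: [180.0, -0.0, -7.1]
force: [0.2, 0.1, 1.0]
grip_width: 0.0458
```

Gripped at 45.8 mm, matching the thick pack. I'll pull straight up slowly.

Request:
carry_out(
  increments=[
    [0, 0, 0.002, 0, 1],
    [0, 0, 0.004, 0, 1],
    [0, 0, 0.006, 0, 1],
    [0, 0, 0.008, 0, 1],
    [0, 0, 0.012, 0, 1],
    [0, 0, 0.018, 0, 1],
    [0, 0, 0.026, 0, 1],
    [0, 0, 0.036, 0, 1],
    [0, 0, 0.05, 0, 1],
    [0, 0, 0.07, 0, 1],
    [0, 0, 0.09, 0, 1],
    [0, 0, 0.1, 0, 1],
    [0, 0, 0.1, 0, 1],
    [0, 0, 0.1, 0, 1],
  ],
)

```text
time_s: 5.2
tool_pos: [0.5791, -0.2001, 0.3256]
tool_rot: [180.0, 0.0, -7.1]
force: [-0.0, 0.8, -2.6]
grip_width: 0.0457
```

Run:
```python
from h import *
o=env.get_obs();print(o['tool_pos'],o['tool_rot'],o['time_s'],o['force'],o['grip_width'])
p,d=env.read_camera('side');save('s3',p[110:300,170:420].repeat(3,0).repeat(3,1)[:600,:800])
np.savez('s3.npz',p=p,d=d)
```

```text
[ 0.57914368 -0.20014641  0.32560428] [ 1.79988792e+02  1.11819221e-02 -7.09211349e+00] 5.2 [-0.04008925  0.78606848 -2.61144426] 0.04567320497912845
```

View pics/s3.png

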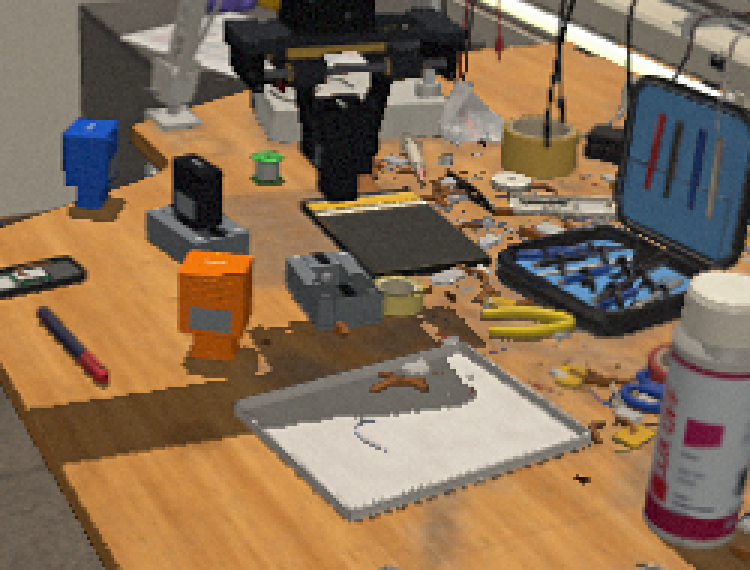

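Request:
carry_out(
  increments=[
    [-0.002, -0.01, 0, 0, 1],
    [-0.005, -0.03, 0, 1, 1],
    [-0.01, -0.06, 0, 3, 1],
    [-0.016, -0.09, 0, 5, 1],
    [-0.022, -0.12, 0, 7, 1],
    [-0.028, -0.15, 0, 9, 1],
    [-0.033, -0.18, 0, 11, 1],
    [-0.037, -0.202, 0, 12.7, 1],
    [-0.039, -0.212, -0.005, 12.7, 1],
    [-0.039, -0.216, -0.02, 12.7, 1],
    [-0.039, -0.216, -0.04, 12.7, 1],
    [-0.039, -0.216, -0.06, 12.7, 1],
    [-0.039, -0.216, -0.075, 12.7, 1],
    [-0.039, -0.216, -0.084, 12.7, 1],
    [-0.039, -0.216, -0.088, 12.7, 1],
    [-0.039, -0.216, -0.088, 12.7, 1],
    [-0.039, -0.216, -0.088, 12.7, 1],
  ],
)

```text
time_s: 6.95
tool_pos: [0.5408, -0.4162, 0.2387]
tool_rot: [179.9, -0.1, 5.6]
force: [-0.4, -0.4, -1.1]
grip_width: 0.0458
```

Run:
```python
from h import *
o=env.get_obs();print(o['tool_pos'],o['tool_rot'],o['time_s'],o['force'],o['grip_width'])
for n in ['side','scene']:
    p,d=env.read_camera(n);np.savez(n+'4.npz',p=p,d=d)
    q=p[130:300,200:400] if n=='side' else p[150:300,220:420]
    save(n+'4',cv2.resize(q,None,fx=3.5,fy=3.5,interpolation=2))
```

```text
[ 0.54076388 -0.41623448  0.23872372] [ 1.79938270e+02 -7.12695465e-02  5.61342597e+00] 6.95 [-0.43707755 -0.38490719 -1.14436443] 0.045831319698670464
```

View pics/side4.png

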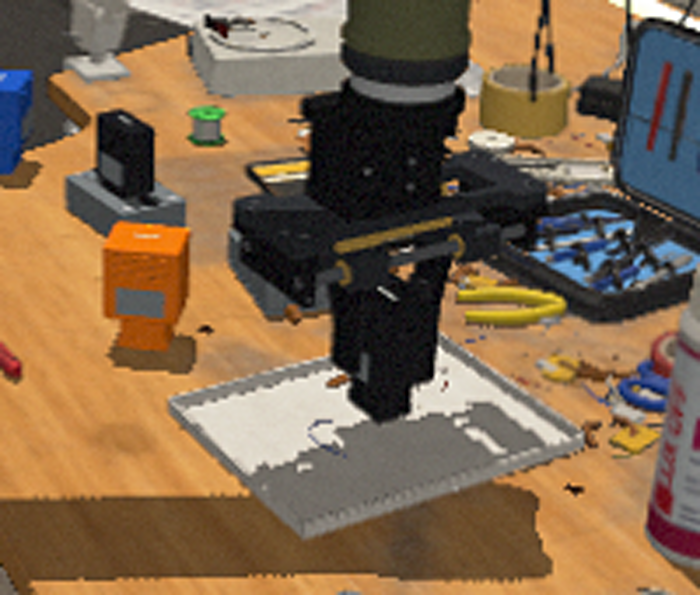

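View pics/scene4.png

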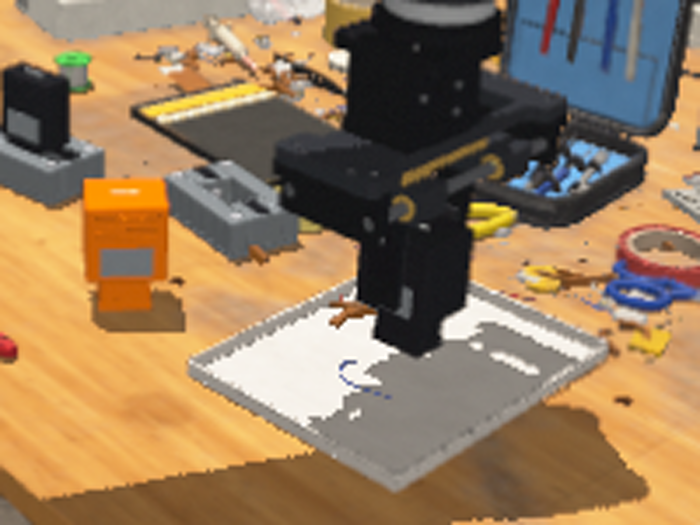

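Run:
```python
from h import *
for n,pts in [('side',[(308,249),(308,248),(308,246),(308,240),(302,246),(316,246)]),('scene',[(340,250),(340,249),(340,246),(330,246),(344,250)])]:
    z=np.load(n+'4.npz');c=env.get_calibration(n)
    for u,v in pts: print(n,u,v,world(c,(u,v),z['d'][v,u]).round(4))
```

```text
side 308 249 [[ 0.5305 -0.4373  0.0238]]
side 308 248 [[ 0.5307 -0.4367  0.0261]]
side 308 246 [[ 0.532  -0.4339  0.0293]]
side 308 240 [[ 0.521  -0.45    0.0554]]
side 302 246 [[ 0.5271 -0.4162  0.0208]]
side 316 246 [[ 0.5522 -0.4349  0.0254]]
scene 340 250 [[ 0.5338 -0.4368  0.0224]]
scene 340 249 [[ 0.5316 -0.4385  0.0265]]
scene 340 246 [[ 0.5335 -0.436   0.032 ]]
scene 330 246 [[ 0.5274 -0.413   0.0232]]
scene 344 250 [[ 5.697e-01 -4.176e-01  2.000e-04]]
```

Request:
carry_out(
  increments=[
    [0, 0, -0.003, 0, 1],
    [0, 0, -0.006, 0, 1],
    [0, 0, -0.009, 0, 1],
    [0, 0, -0.011, 0, 1],
    [0, 0, -0.013, 0, 1],
    [0, 0, -0.013, 0, 1],
  ],
)

```text
time_s: 7.65
tool_pos: [0.5402, -0.4161, 0.2243]
tool_rot: [-180.0, 0.0, 5.6]
force: [-0.7, -1.0, -1.7]
grip_width: 0.0461
```

Request:
carry_out(
  increments=[
    [0, 0, -0.0005, 0, 1],
    [0, 0, -0.001, 0, 1],
    [0, 0, -0.0015, 0, 1],
    [0, 0, -0.002, 0, 1],
    [0, 0, -0.002, 0, 1],
  ],
)

```text
time_s: 8.15
tool_pos: [0.5403, -0.4161, 0.2227]
tool_rot: [-180.0, -0.0, 5.6]
force: [-0.1, 0.4, -0.8]
grip_width: 0.0457
```

Request:
carry_out(
  increments=[
    [0, 0, -0.0005, 0, 1],
    [0, 0, -0.001, 0, 1],
    [0, 0, -0.001, 0, 1],
  ],
)

```text
time_s: 8.45
tool_pos: [0.5403, -0.4162, 0.2217]
tool_rot: [180.0, -0.0, 5.6]
force: [0.4, -0.6, -1.1]
grip_width: 0.0453
```

Request:
carry_out(
  increments=[
    [0, 0, -0.0005, 0, 1],
    [0, 0, -0.001, 0, 1],
    [0, 0, -0.001, 0, 1],
  ],
)

```text
time_s: 8.75
tool_pos: [0.5404, -0.4161, 0.2217]
tool_rot: [180.0, -0.0, 5.6]
force: [-1.2, 0.8, 4.9]
grip_width: 0.0456
```

Request:
carry_out(
  increments=[
    [0, 0, 0.0005, 0, 1],
    [0, 0, 0.0005, 0, 1],
    [0, 0, 0.0005, 0, 0.1],
    [0, 0, 0.0005, 0, -0.1],
    [0, 0, 0.0005, 0, -0.3],
    [0, 0, 0.0005, 0, -0.6],
    [0, 0, 0.0005, 0, -1],
    [0, 0, 0.0005, 0, -1],
    [0, 0, 0.0005, 0, -1],
  ],
  grip_force=10,
)

```text
time_s: 9.65
tool_pos: [0.5403, -0.4161, 0.2212]
tool_rot: [-180.0, -0.0, 5.6]
force: [0.7, 0.1, -0.1]
grip_width: 0.0798
```

Request:
carry_out(
  increments=[
    [0, 0, 0.005, 0, -1],
    [0, 0, 0.015, 0, -1],
    [0, 0, 0.03, 0, -1],
    [0, 0, 0.055, 0, -1],
    [0, 0, 0.085, 0, -1],
    [0, 0, 0.12, 0, -1],
    [0, 0, 0.16, 0, -1],
    [0, 0, 0.19, 0, -1],
    [0, 0, 0.2, 0, -1],
    [0, 0, 0.2, 0, -1],
  ],
)

```text
time_s: 10.65
tool_pos: [0.5406, -0.416, 0.4243]
tool_rot: [179.8, -0.2, 5.6]
force: [-0.1, 0.3, 0.1]
grip_width: 0.0873
```

Run:
```python
from h import *
o=env.get_obs();print(o['tool_pos'],o['tool_rot'],o['time_s'],o['force'],o['grip_width'])
v,u=np.mgrid[0:384,0:512];uv=np.c_[u.ravel(),v.ravel()]
for n in ['side','scene']:
    p,d=env.read_camera(n)
    q=p[130:300,180:400] if n=='side' else p[130:300,190:410]
    save(n+'5',cv2.resize(q,None,fx=3.5,fy=3.5,interpolation=2))
    A=world(env.get_calibration(n),uv,d.ravel())
    m=(A[:,2]>.072)&(A[:,2]<.1)&(abs(A[:,0]-.54)<.06)&(abs(A[:,1]+.416)<.06)
    print(n,m.sum(),cv2.minAreaRect(A[m][:,:2].astype(np.float32)*1000),np.percentile(A[m][:,2],[50,98]))
```

```text
[ 0.54064091 -0.41602661  0.42428248] [179.80934558  -0.1991443    5.61556443] 10.65 [-0.07847922  0.34914761  0.11946176] 0.08727470950966702
side 360 ((538.3662719726562, -419.4442138671875), (47.97542953491211, 56.15683364868164), 5.680227756500244) [0.0826729  0.08516057]
scene 382 ((538.9403686523438, -418.68743896484375), (47.931705474853516, 57.02361297607422), 7.396176815032959) [0.08186055 0.08410256]
```

View pics/side5.png

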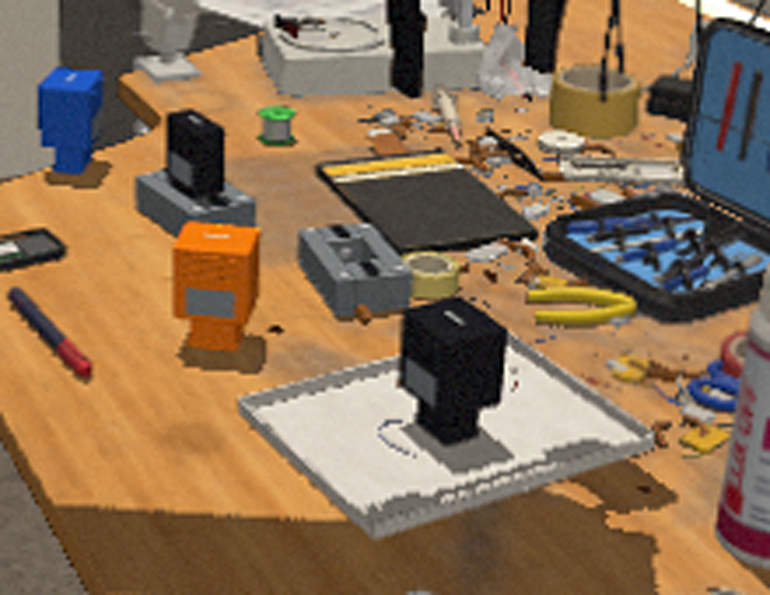

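View pics/scene5.png

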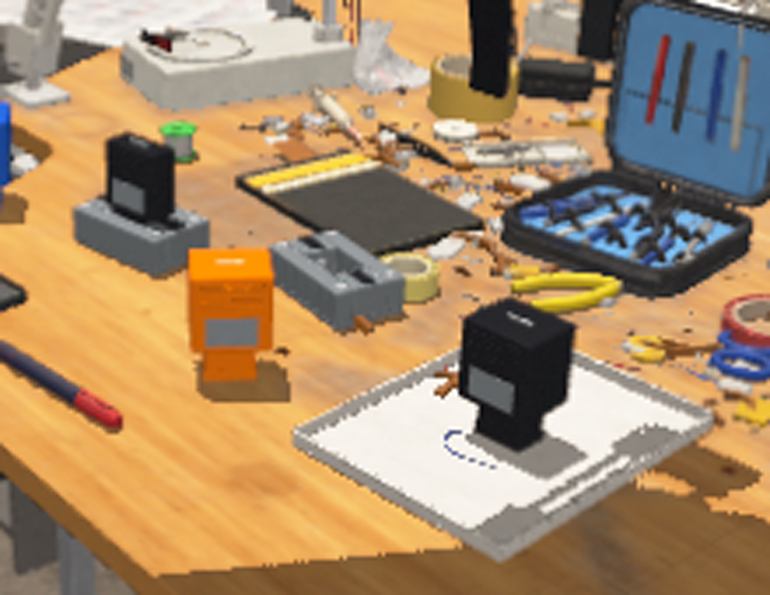

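Pack stands upright at the tray centre with its top at z ≈ 0.083. The thick cradle is empty, and the thin pack is still in its cradle at side crop (195,165). The gripper is clear of everything, so I'm handing in.

```bash
python3 -c "
from h import *
print(env.sign_off())"
```

```text
the job is handed in; nothing more can be done
None
```

The thick black pack is standing upright on its foot in the middle of the tray, and the job is handed in at about 10.8 s of the 34 s allowed.

- **Pull:** I gripped the pack at 50 N, and the jaws stopped at 45.8 mm, which matches the 46 mm block. I pulled it straight up until the cradle let go, then carried it over to the tray.
- **Set-down:** I lowered it in steps of about 0.5 mm until the wrist force read about 5 N of contact. I then eased the load off, opened the jaws and lifted the arm away.
- **Position:** The last pictures put the pack about 2–4 mm from the measured tray centre of (0.540, −0.416). They are from before hand-in, and the calibration is good to about 2 mm.
- **Height:** The pack's top measured 0.082–0.083 m by the cameras, against an expected 0.084 m. The cameras also read the tray floor 1–2 mm low.
- **Other items:** The thin pack is still in its cradle, and the orange and blue look-alikes were not touched. The gripper was about 20 cm above its set-down height and touching nothing.

No check failed.

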